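Roll a steel roller up a feed track into its sprung nest

ROBOT

A 6-joint arm with a two-finger parallel gripper is mounted at the origin on a cart in front of the work surface, level with it; the furniture and walls round the work are solid. World frame = base frame: x ahead of the robot, y to its left, z up, the work surface at z = 0. Lengths are in m, angles in rad, forces in N, time in s.
With the tool pointing down it reaches from about 0.3 to 0.825 m from the base axis. Payload 5.4 kg.
Tool frame: the origin (TCP) lies midway between the tips of the shut fingers; the grasp point (between the pads) lies 19 mm behind it; z points along the fingers, y is the line along which they close (so a half turn about z gives the same grasp; the last joint's range is limited). The gripper opens to 92 mm and grips with 3 to 60 N. Pads are 20 mm wide; open, the fingers measure 128 mm over their backs; the gripper's body (75 mm by 189 mm) begins 69 mm behind the grasp point.
Start: joints at [-1.313, 0.158, 1.597, -0, 1.386, -0.21], TCP at [0.259, -0.513, 0.215] pointing down, gripper open.
Joint ranges: [-2.91, 2.91], [-0.94, 2.29], [0.18, 2.7], [-1.29, 4.43], [0.17, 2.64], [-3, 3]. Speed limits (rad/s): [2.57, 2.57, 3.14, 3.14, 3.14, 3.14].

INTERFACE

Orientations are given as a unit quaternion [w, x, y, z].
In Python, from workcell import robot, claw, viewer, ticket gives the robot as it stands. Calls block until the motion is done:
- robot.move_pose(position, orientation): joint-space move of the TCP to a pose.
- robot.move_linear(position, attitude=None, max_speed=0.15, threshold=None): straight line of the TCP; attitude=None keeps the orientation; max_speed is the mean speed in m/s. With threshold (N) it stops when the force on the tool has changed by that much, and returns True; else False.
- robot.goto_joints(angles): joint-space move.
- claw.set_gripper(opening, squeeze=None): opening from 0.0 (shut) to 1.0 (fully open); squeeze is the grip in N (None keeps the last); returns when the fingers have stopped.
- robot.dwell(seconds).
- robot.inverse_kinematics(position, orientation): joint angles nearest the present ones, or None.
- robot.sense(): the state.
- viewer.camera(name): name is "side" or "top"; returns a dict with "img" (420x560x3 uint8, red, green, blue), "depth" (420x560 float32, m along the optical axis (not along the pixel's ray), 0 where there is no reading), "fovy" (degrees; the focal length in pixels is half the picture's height over the tangent of half this angle, whatever the lens; pixels are square), "cx", "cy" (the principal point, pixels), "dist_coeffs" ([k1, k2, p1, p2, k3] as OpenCV has them; the pictures are not rectified), "R" (3x3) and "t" (3): a world point X has camera coordinates R X + t. Camera axes: x right, y down, z forward; pixel columns grow to the right and rows downward; lengths in m; the calibration is good to about 2 mm. A picture is of the moment at which its call begins.
A pose or a line that the arm cannot do raises robot.IKError and nothing moves.
- ticket.sign_off(): hands the job in; it is judged then, once.
The state is a dict: "t": time; "joints": joint angles; "joint_velocities": joint speeds; "joint_torque": joint torques, N m; "ee_pos": TCP position; "eef_rot": TCP orientation; "force": force on the tool from outside, world axes, zero at the start; "moment": the same for the moment, N m; "finger_gap": opening from 0.0 (shut) to 1.0 (fully open); "finger_force": force on a finger pad.
Only numpy, scipy, OpenCV 4.12 (cv2) and the standard library are available. Lean on these libraries where they do the work, as an engineer would, in place of code of your own. Each camera call takes 0.05 s, during which the arm holds its last target. There are 200 camera calls.

TASK

Take the paddle from its green mat and with its red blade gently roll the steel roller up the sloping track until the orange catches snap out behind it and hold it against the sprung pad; never push on it with more than about 12 N, move it slowly and do not let it run away up or down the track, and do not touch it with the gripper. Then stand the paddle upright on its mat again and leave the other things where they are.

Things in the scene. Friction and masses are not known exactly. Their poses are not given: they have to be found in the camera images.
- paddle: Upright push paddle, 92 mm tall, 90 g. Origin: centre of its underside, z up. Red slick nylon blade 30 (x) x 24 (y) x 38 mm (z 0 to 38); above it a wooden handle 28 (x) x 16 mm (y), z 38 to 92. The y faces of the blade push (both alike). Grip the handle across its 16 mm (y), best at z about 62, with 60 N or more so that it does not tilt.
- mat: Square rubber mat with green face, 90 x 90 mm, 3 mm thick, fixed to the bench; the paddle stands on it. Origin: centre of its underside.
- track: Aluminium channel on feet, fixed. Origin on the bench under its middle; local +y is uphill, the way the roller must go; x is across. Floor top at z = 30.5 mm + 0.0699 * y (4 degrees) for y = -170 to +160 mm; inner width 54 mm, side walls 8 mm above the floor.
- start (a point): Centre of the waiting roller, at y = -90 mm of the track. It leans on two black nubs 20 mm high, one at each wall (track y -113 to -105, |x| 20 to 30 mm); the blade passes through the 40 mm gap between them. Behind them the floor lies open down to y = -170: room to lower the blade, some 4 mm clear of the floor.
- roller: Steel roller, 30 mm diameter, 50 mm long, 0.19 to 0.35 kg, lying across the track. Origin at its centre; x is its own axis (its y and z turn as it rolls). It rolls back down whenever it is let go before it is caught.
- nest: Two dark steel guide rails fixed on the bench beside the upper end of the track, turned as the track (local +y uphill), at track y 85 to 115 mm, differing from run to run; 144 mm over all. Origin on the bench, in the middle. Clamped on them stands the blue U-shaped head: cheeks at |x| 34 to 48 mm, y -32 to +52 mm, end block at y 41 to 53 mm, 66 mm high above the bench.
- catches (a point): On the rails, at roller-centre height: where the locking faces of the orange catches are when the head is clamped in its middle position. But the head with catches and pad is clamped up to 12 mm uphill or downhill of this (not measured, different each run): feel for it. Catches reach in to |x| = 21 mm; the blade (half width 15 mm) goes between.
- catch_r (a joint): Right-hand (local +x) sprung nylon catch of the head, 0 = out, grows (m) as it is pushed aside; 4 mm while the roller passes. Ramped on the downhill side over 22 mm; passing both takes 1 to 4 N; they snap out behind the roller, which then sits with its centre 15 mm uphill of their locking faces.
- catch_l (a joint): Left-hand (local -x) catch, the same. 27 mm uphill of the locking faces is the face of the black sprung pad: it yields from 1.2 N on, 0.6 N more per mm, and stops hard after 5.5 mm. The catches snap out when it is about 3 mm in, at 4 to 7 N on the paddle (friction included); from 7 to 9 N on it is hard in and each mm adds 4 N or more. So stop at about 8 N.
- bearing: Ball bearing, 53 mm across, 16 mm high, lying on the bench; leave it alone. Origin under its centre.
- padlock: Brass padlock, 75 x 45 x 20 mm, lying on the bench; leave it alone. Origin under its centre.
- tape_measure: Yellow tape measure, 37 x 78 x 62 mm, standing on the bench; leave it alone. Origin under its centre.
Not all that is in view belongs to the job. What is shaped like the nest but brown is not meant. Leave any purple look-alike of the paddle alone.

How it is judged:
On the way, in this order (a step that is already met when the one before it is completed fails the run):
1. the paddle is lifted off its mat (height (world z) of paddle above 0.02 m and contact force between the fingers and paddle above 1 N), for 0.1 s.
2. the paddle pushes the roller into the nest (y of roller in the frame of nest above 0 m and contact force between paddle and roller above 1 N), for 0.05 s.
3. both catches have snapped out behind the roller and hold it without the paddle (y of roller in the frame of nest between 0 and 0.033 m and z of roller in the frame of nest below 0.06 m and value of joint each of catch_r, catch_l below 0.0015 m and contact force between paddle and roller below 0.05 N), for 0.3 s.
At the end, for the whole second after the job is handed in: The roller rests in the nest in the track uphill of both catches, which are out (within 1.5 mm), its axis within 0.1 rad across the track; the paddle stands upright (within 0.08 rad) and still on its mat, within 35 mm of the mat's centre (y of roller in the frame of nest between 0 and 0.033 m and z of roller in the frame of nest below 0.06 m and value of joint each of catch_r, catch_l below 0.0015 m and angle between the x axis of roller and the x axis of nest, either way round below 0.1 rad and linear speed of each of roller, paddle below 0.02 m/s and horizontal distance between paddle and mat below 0.035 m and z of paddle in the frame of mat between 0 and 0.006 m and angle between paddle's own z axis and vertical below 0.08 rad); the robot touches nothing.
It fails at once if the paddle pushes the roller with more than 14 N (contact force between paddle and roller above 14 N).
It fails at once if the gripper or arm touches the roller (contact force between any of the arm, the fingers and roller above 0.3 N).
It fails at once if the roller runs away (faster than 0.25 m/s) (linear speed of roller above 0.25 m/s).
It fails at once if the bearing, padlock or tape measure is moved by more than 20 mm (distance of any of bearing, padlock, tape_measure from where it was at the start of the episode above 0.02 m).
It also fails if it takes over 51 s, if anything falls off the work surface, if the arm or the gripper's body presses on something with over 40 N, if the wrist force passes 120 N, or if a joint passes its speed limit or range.

## Working session

There is one attempt and no reset: what is moved stays moved. The work goes in short steps, each a Python script; the robot and the scene stay as the last script left them, time stands still between calls to the robot, and variables do not carry over. Pictures are saved under pics/ and viewed, at most 10 in all, crops included, and the job is handed in when it is done.

```bash
mkdir -p pics; cat > h.py <<'E'
import numpy as np, cv2
from workcell import robot, claw, viewer, ticket
def K(c):
    f=c["img"].shape[0]/2/np.tan(np.radians(c["fovy"])/2)
    return np.array([[f,0,c["cx"]],[0,f,c["cy"]],[0,0,1.]])
def pts(c,uv,z=None,depth=None):
    """rays of pixels onto plane z (world), or at given depth"""
    n=cv2.undistortPoints(np.float64(uv).reshape(-1,1,2),K(c),np.float64(c["dist_coeffs"])).reshape(-1,2)
    d=np.c_[n,np.ones(len(n))]; R,t=np.array(c["R"]),np.array(c["t"])
    if depth is not None: return (d*np.reshape(depth,(-1,1))-t)@R
    o=-R.T@t; w=d@R
    return o+w*((z-o[2])/w[:,2])[:,None]
def cloud(c):
    h,w=c["depth"].shape; v,u=np.mgrid[:h,:w]
    return pts(c,np.c_[u.ravel(),v.ravel()],depth=c["depth"].ravel()).reshape(h,w,3)
E
python3 - <<'E'
from h import *
import pickle
for n in("top","side"):
    c=viewer.camera(n); pickle.dump(c,open(n+".pkl","wb"))
    cv2.imwrite(f"pics/{n}.png",c["img"][:,:,::-1])
    print(n,c["fovy"],c["dist_coeffs"],-np.array(c["R"]).T@c["t"], (c["depth"]>0).mean())
print(robot.sense())
E
```

```text
top 57.242342329139255 [-0.08521457  0.          0.          0.          0.        ] [ 0.49078739 -0.05146351  1.03936253] 0.9960331632653061
side 52.781213772496656 [-0.05442027  0.          0.          0.          0.        ] [-0.08472174  0.92406311  0.53858035] 0.9587797619047619
{'t': 0.1, 'joints': array([-1.31309303e+00,  1.58990976e-01,  1.59808793e+00,  1.95414023e-06,
        1.38617852e+00, -2.10080434e-01]), 'joint_velocities': array([ 0.00108279, -0.00054598, -0.00429945, -0.00033011, -0.00160421,
       -0.00014755]), 'joint_torque': array([ 5.94938210e-04, -3.86505067e+01, -3.22959602e+01,  7.04204128e-02,
        3.39466066e-02, -6.56188286e-05]), 'ee_pos': array([ 0.25912052, -0.51268541,  0.21372379]), 'eef_rot': array([-8.32170903e-04,  9.72771470e-01,  2.31764912e-01, -1.88583388e-05]), 'force': array([-0.5214712 ,  0.41159025,  0.3450367 ]), 'moment': array([0.00596697, 0.04828264, 0.00403849]), 'finger_force': 0.0, 'finger_gap': 1.0013857850387484}
```

View pics/top.png

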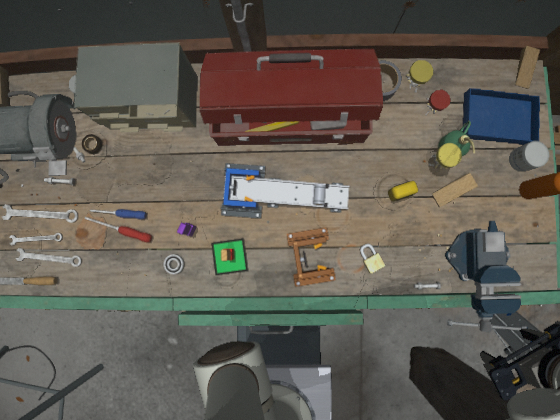

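View pics/side.png

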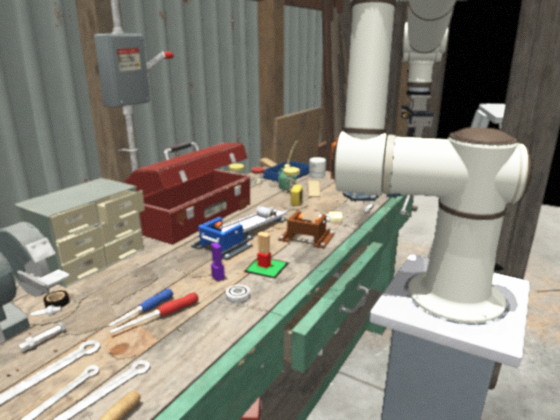

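The candidates in the top view are:
- **Paddle:** a red blade with a wooden handle at (228,254) on the green mat fits. The purple one at (187,229) is the look-alike.
- **Head:** the blue U at (240,190) at the track's left, uphill end fits. The brown one at (310,257) is not meant.
- **Roller:** at (320,193).

I'll confirm these in one enlarged crop.

```bash
python3 - <<'E'
from h import *
import pickle
T=pickle.load(open("top.pkl","rb"));S=pickle.load(open("side.pkl","rb"))
a=cv2.resize(T["img"][155:285,170:370],None,fx=4,fy=4,interpolation=cv2.INTER_CUBIC)
cv2.imwrite("pics/crop1.png",a[:,:,::-1])
for n,c in(("top",T),("side",S)):
    P=cloud(c);hsv=cv2.cvtColor(c["img"],cv2.COLOR_RGB2HSV);H,Sa,V=[hsv[...,i].astype(int) for i in range(3)]
    near=(P[...,0]>.25)&(P[...,0]<.75)&(abs(P[...,1])<.4)&(P[...,2]>-.03)&(P[...,2]<.2)
    M={"green":(H>50)&(H<75)&(Sa>150)&(V>80),"red":((H<5)|(H>174))&(Sa>170)&(P[...,0]<.5),"blue":(H>105)&(H<122)&(Sa>150),"orange":(H>8)&(H<22)&(Sa>190)&(V>150)}
    for k,m in M.items():
        m=(m&near).astype(np.uint8); N,L,st,ce=cv2.connectedComponentsWithStats(m)
        for i in range(1,N):
            if st[i,4]>=12:
                q=P[L==i]; print(n,k,st[i],ce[i].round(1),np.median(q,0).round(4),"z",np.percentile(q[:,2],[5,95]).round(3))
# green mat in top: minAreaRect
    m=(M["green"]&near).astype(np.uint8); m=cv2.morphologyEx(m,cv2.MORPH_CLOSE,np.ones((9,9)))
    ct=max(cv2.findContours(m,0,2)[0],key=cv2.contourArea); b=cv2.convexHull(ct).reshape(-1,2)
    for z in(0.003,):
        w=pts(c,b,z); print(n,"mat",cv2.minAreaRect(np.float32(w[:,:2]*1000)))
P=cloud(T)
print("bench z",np.median(P[270:285,240:290,2]), "track depth rows")
for v in range(172,214,3): print(v,(P[v,222:352:6,2]*1000).round().astype(int))
E
```

```text
top green [214 241  32  32 629] [230.  257.3] [0.4424 0.105  0.0021] z [-0.001  0.006]
top red [230 249   2  10  12] [230.8 252.9] [0.4613 0.0994 0.04  ] z [0.038 0.045]
top blue [224 168  35  39 419] [237.1 187. ] [0.632  0.0838 0.0652] z [0.062 0.068]
top orange [247 176   7   4  15] [249.7 177.4] [0.6553 0.0462 0.0576] z [0.054 0.059]
top orange [315 243   6   5  15] [318.1 245.1] [ 0.4781 -0.1258  0.0571] z [0.055 0.062]
top orange [318 266   8   4  23] [321.  267.4] [ 0.4222 -0.1323  0.0573] z [0.054 0.06 ]
top mat ((449.8821716308594, 109.65770721435547), (78.59075164794922, 77.3614501953125), 7.052692413330078)
side green [248 261  37  16 279] [267.4 268.6] [0.4347 0.1271 0.0038] z [0.002 0.005]
side red [258 253  12  14 140] [263.7 259.3] [0.4506 0.1202 0.0271] z [0.011 0.041]
side red [185 295  12  10  61] [191.5 300. ] [0.495  0.346  0.0166] z [0.009 0.022]
side blue [199 218  44  33 571] [222.4 233.9] [0.5859 0.0984 0.0548] z [0.023 0.067]
side blue [200 239  10   6  32] [203.6 241.8] [0.6669 0.106  0.016 ] z [0.01  0.025]
side blue [152 293  19  13  63] [161.2 298.4] [0.5
[... 497 characters left out ...]
 33 33 36 32 32 28 26 29 26 29 32 52 31 30  6  5 -2]
187 [-3 65 63 38 37 38 36 39 32 33 30 29 28 28 22 23 51 52 21 20 20 25]
190 [-1 63 63 37 35 35 33 35 32 31 30 29 28 27 27 28 54 51 21 22 18 -1]
193 [ 4 64 64 40 36 36 30 35 33 32 30 30 27 24 27 27 51 48 22 20 19 -1]
196 [-1 61 41 38 37 38 33 33 32 32 30 29 26 28 25 23 54 48 23 17 19 -3]
199 [-3 61 45 45 52 37 34 35 32 29 28 27 31 28 25 27 50 48 21 20 19 -2]
202 [ 1 64 67 63 69 66 -4 37 39 43 32 27 27 28 26 21 52 45 20 20 21 -3]
205 [ 6 64 66 62 67 66 -3  0  3  7  0 -3 -2 35 37 31 28 33 20 21 21  1]
208 [20 19  7  9 17 33  8 -4 -1  1 -3 -4 -3 -4 -3  1  1  1  2 27 26 -1]
211 [ 6  5  4  7 11 18 18 -2 -1 -2 -4 -3 -2 -3  0 -4  0  0  4  9 -3  0]
```

View pics/crop1.png

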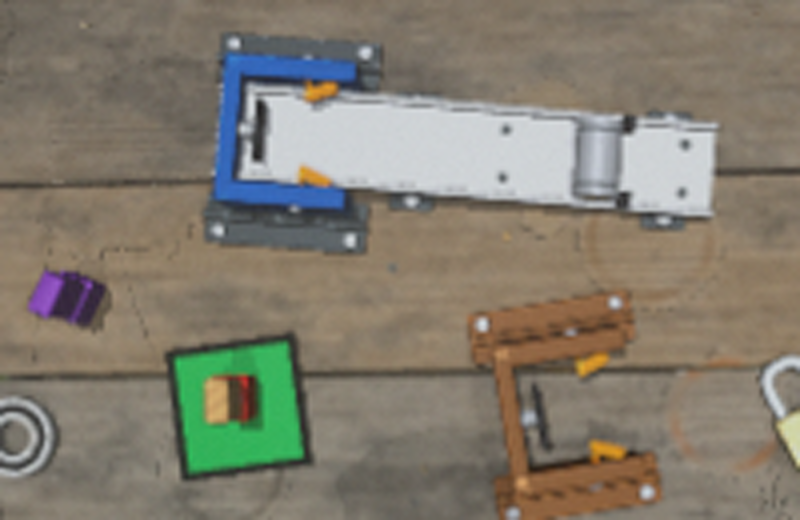

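The crop confirms it: red-bladed paddle with wooden handle on the green mat, blue head with orange catches at the track's left end, roller against the black nubs, and the purple and brown look-alikes apart. Next I fit the track, roller and paddle.

```bash
python3 - <<'E'
from h import *
import pickle
T=pickle.load(open("top.pkl","rb"));S=pickle.load(open("side.pkl","rb"))
P=cloud(T);hsv=cv2.cvtColor(T["img"],cv2.COLOR_RGB2HSV);H,Sa,V=[hsv[...,i].astype(int) for i in range(3)]
u=np.arange(256,345); W=np.zeros((420,560),bool); W[165:222,225:360]=True
m=W&(Sa<45)&(V>140)
m=cv2.morphologyEx(m.astype(np.uint8),cv2.MORPH_CLOSE,np.ones((5,5)))
ct=max(cv2.findContours(m,0,2)[0],key=cv2.contourArea)
M=np.zeros((420,560),np.uint8);cv2.drawContours(M,[ct],-1,1,-1)
up=[];lo=[]
for x in u:
    r=np.where(M[:,x])[0]; up.append((x,r.min()-.5)); lo.append((x,r.max()+.5))
right=[(np.where(M[v])[0].max()+.5,v) for v in range(188,206)]
def onslope(uv,h,yc):   # plane z=h+.0699*s, s along track ~ world y - yc
    z=h
    p=np.array([pts(T,[q],h)[0] for q in uv])
    for _ in range(4): p=np.array([pts(T,[q],h+.0699*(a[1]-yc))[0] for q,a in zip(uv,p)])
    return p
yc=-.045
for it in range(3):
    A=onslope(up,.0385,yc);B=onslope(lo,.0385,yc);E=onslope(right,.032,yc)
    fits=[]
    for Q in(A,B):
        k=np.ones(len(Q),bool)
        for _ in range(5):
            f=np.polyfit(Q[k,1],Q[k,0],1); r=Q[:,0]-np.polyval(f,Q[:,1]); k=abs(r)<.002
        fits.append(f); print("edge",f,k.mean(),r[k].std())
    f=np.mean(fits,0); th=np.arctan(f[0]); d=np.array([np.sin(th),np.cos(th)])
    c=np.array([f[1],0]); s_end=np.median((E[:,:2]-c)@d); org=c+d*(s_end+.170)
    yc=org[1]; print("width",(fits[0][1]-fits[1][1])*np.cos(th),"th",th,"org",org)
xr=np.array([d[1],-d[0]])
# depth check & features in track coords
L=P[...,:2]-org; ty=L@d; tx=L@xr
fl=M.astype(bool)&(abs(tx)<.02)&(((ty>-.165)&(ty<-.12))|((ty>-.06)&(ty<.06)))
print("floor fit",np.polyfit(ty[fl],P[fl][:,2],1))
ro=W&(P[...,2]-(.0305+.0699*ty)>.018)&(ty>-.13)&(ty<-.05)&(abs(tx)<.03)
print("roller",ro.sum(),ty[ro].mean(),tx[ro].mean(),np.percentile(P[ro][:,2],90))
o=W&(H>8)&(H<22)&(Sa>190)&(V>150); print("orange ty",np.percentile(ty[o],[3,50,97]),"tx",tx[o].min(),tx[o].max())
bl=(H>105)&(H<122)&(Sa>150)&W&(P[...,2]>.055); print("blue ty",np.percentile(ty[bl],[2,98]),"tx",np.percentile(tx[bl],[1,99]))
# rails: dark grey low items z 5..35
ra=W&(P[...,2]>.008)&(P[...,2]<.03)&(abs(tx)>.045)&(abs(tx)<.085)&(ty>-.01);print("rails ty",np.percentile(ty[ra],[1,99]),"tx",np.percentile(tx[ra],[1,99]),ra.sum())
# paddle: wood top in both views
for n,c in(("top",T),("side",S)):
    Q=cloud(c);hs=cv2.cvtColor(c["img"],cv2.COLOR_RGB2HSV)
    k=(abs(Q[...,0]-.45)<.06)&(abs(Q[...,1]-.11)<.06)
    t=k&(Q[...,2]>.05); print(n,"handle",np.median(Q[t],0),np.percentile(Q[t],[3,97],axis=0).round(4).tolist(),t.sum())
    if n=="top":
        t=(k&(Q[...,2]>.082)).astype(np.uint8); g=max(cv2.findContours(t,0,2)[0],key=cv2.contourArea).reshape(-1,2)
        print("top rect",cv2.minAreaRect(np.float32(pts(c,g,.095)[:,:2]*1000)),t.sum())
    b=k&(Q[...,2]>.01)&(Q[...,2]<.039)&((hs[...,0]<6)|(hs[...,0]>173))&(hs[...,1]>150); print("blade",np.median(Q[b],0),np.percentile(Q[b],[3,97],axis=0).round(4).tolist(),b.sum())
E
```

```text
edge [0.08974782 0.65433592] 0.9438202247191011 0.0008893765671408405
edge [0.09114528 0.59053317] 0.9101123595505618 0.0007815914686665611
width 0.06354336503427993 th 0.09020111769311497 org [ 0.6185652  -0.04278048]
edge [0.08974782 0.65436054] 0.9438202247191011 0.0008895143678739349
edge [0.09114528 0.5905479 ] 0.9101123595505618 0.0007817125690824504
width 0.06355322159223638 th 0.09020111769363932 org [ 0.61858263 -0.04280522]
edge [0.08974782 0.65436027] 0.9438202247191011 0.0008895128319717569
edge [0.09114528 0.59054773] 0.9101123595505618 0.0007817112193190143
width 0.0635531117328151 th 0.0902011176936347 org [ 0.61858244 -0.04280494]
floor fit [0.07000175 0.02963733]
roller 234 -0.09195323264349396 -0.001595751345876182 0.05410671397510699
orange ty [0.08397182 0.09181271 0.09919001] tx -0.03058064316517513 0.03216103591508688
blue ty [0.07361698 0.15284877] tx [-0.04722555  0.04664846]
rails ty [0.05972866 0.16542752] tx [-0.07095856  0.06762389] 153
top handle [0.4569648  0.10598636 0.09285117] [[0.4447, 0.1008, 0.0618], [0.4693, 0.1164, 0.0959]] 97
top rect ((457.0376281738281, 108.4039077758789), (14.906339645385742, 24.602842330932617), 89.49070739746094) 76
blade [0.46514104 0.09965634 0.03737399] [[0.4627, 0.0973, 0.0361], [0.4702, 0.1019, 0.0385]] 3
side handle [0.45213096 0.11593542 0.07620714] [[0.4422, 0.1055, 0.0517], [0.4681, 0.1191, 0.096]] 204
blade [0.45023329 0.12023967 0.02609691] [[0.4411, 0.1066, 0.0112], [0.4681, 0.1232, 0.0383]] 123
```

Track origin is (0.6186, -0.0428) with uphill direction 0.0902 rad off world +y. The paddle is at (0.4565, 0.110), its top at z 0.095. Now the grasp.

```bash
cat >> h.py <<'E'
from scipy.spatial.transform import Rotation as Ro
TH=.0902; D=np.array([np.sin(TH),np.cos(TH)]); ORG=np.array([.6186,-.0428])
def quat(th,s=-1):
    y=s*np.array([np.sin(th),np.cos(th),0]); z=np.array([0,0,-1.]); 
    q=Ro.from_matrix(np.c_[np.cross(y,z),y,z]).as_quat(); return np.r_[q[3],q[:3]]
def tpos(ty,clear=.0045,tx=0,h=.043):
    p=ORG+D*ty+np.array([D[1],-D[0]])*tx; return np.r_[p,.0305+.0699*ty+clear+h]
E
python3 - <<'E'
from h import *
for s in(-1,1):
    for p,t in(((.4565,.11,.2),0),((.4565,.11,.046),0),(tpos(-.145),TH),(tpos(.1),TH)):
        j=robot.inverse_kinematics(np.array(p),quat(t,s)); print(s,None if j is None else np.round(j,2))
s=-1
robot.move_pose([.4565,.11,.2],quat(0)); claw.set_gripper(.6)
robot.move_linear([.4565,.11,.046])
claw.set_gripper(0.,60.)
r=robot.sense();print(r["t"],r["ee_pos"],r["finger_gap"],r["finger_force"],r["force"])
robot.move_linear([.4565,.11,.2]); r=robot.sense();print(r["t"],r["ee_pos"],r["finger_gap"],r["finger_force"],r["force"])
c=viewer.camera("side"); a=c["img"][120:300,160:360]; cv2.imwrite("pics/g.png",cv2.resize(a,None,fx=3,fy=3)[:,:,::-1])
E
```

```text
-1 [-0.02 -0.11  1.9  -0.    1.35  1.55]
-1 [-0.02  0.1   2.03 -0.    1.02  1.55]
-1 [-0.49  0.45  1.54 -0.    1.15  1.17]
-1 [-0.1   0.42  1.54 -0.    1.18  1.56]
1 [-0.02 -0.11  1.9  -0.    1.35 -1.59]
1 [-0.02  0.1   2.03 -0.    1.02 -1.59]
1 [-0.49  0.45  1.54 -0.    1.15 -1.97]
1 [-0.1   0.42  1.54 -0.    1.18 -1.58]
4.975 [0.45647158 0.11001271 0.0460047 ] 0.17219004448132605 60.000112652778625 [ 0.31583712 -0.53877498 -0.04711349]
6.15 [0.45571236 0.10999341 0.19881303] 0.17281470887491496 59.99956727027893 [ 0.31327506 -0.02274607 -1.13033301]
```

View pics/g.png

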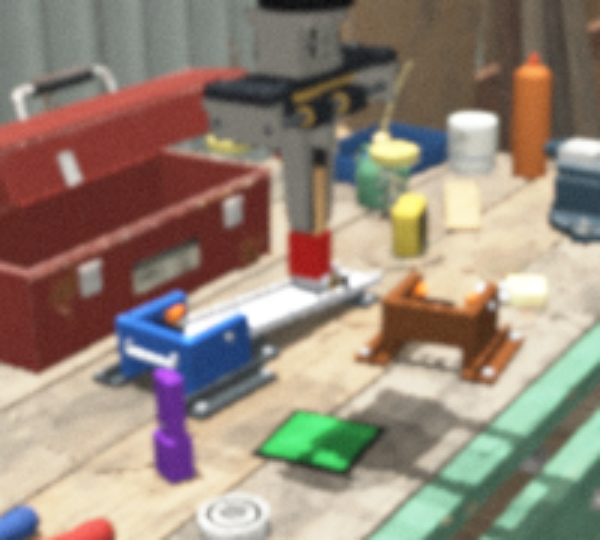

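The paddle is held upright, red blade at crop (310,255), and the mat is empty. Next I go above the low end of the track and check the blade's lateral offset.

```bash
python3 - <<'E'
from h import *
p=tpos(-.142); hi=p.copy(); hi[2]=.16
robot.move_pose(hi,quat(TH)); robot.dwell(.3)
r=robot.sense(); print(r["t"],r["ee_pos"]-hi,r["force"])
for n in("side","top"):
    c=viewer.camera(n);Q=cloud(c);hs=cv2.cvtColor(c["img"],cv2.COLOR_RGB2HSV)
    L=Q[...,:2]-ORG; ty=L@D; tx=L@np.array([D[1],-D[0]])
    b=((hs[...,0]<6)|(hs[...,0]>173))&(hs[...,1]>150)&(abs(tx)<.04)&(abs(ty+.142)<.04)&(Q[...,2]>.08)
    for a in(tx,ty,Q[...,2]): print(n,b.sum(),np.percentile(a[b],[3,50,97]).round(4) if b.any() else "")
    if n=="side": cv2.imwrite("pics/s2.png",cv2.resize(c["img"][150:270,200:360],None,fx=4,fy=4)[:,:,::-1])
    # roller & nubs
    W=np.zeros((420,560),bool); W[165:222,225:360]=True
    ro=(Q[...,2]-(.0305+.0699*ty)>.018)&(Q[...,2]<.065)&(ty>-.12)&(ty<-.07)&(abs(tx)<.03)
    print("roller",ro.sum(),np.percentile(tx[ro],[2,50,98]).round(4),np.percentile(ty[ro],[2,50,98]).round(4))
E
```

```text
7.7583 [0.00012288 0.00081931 0.00038001] [-0.03667497 -0.05153173 -0.85988404]
side 110 [-0.0157 -0.0063  0.0123]
side 110 [-0.1476 -0.1319 -0.1269]
side 110 [0.1209 0.1377 0.1542]
roller 92 [-0.0279 -0.0071  0.0229] [-0.1075 -0.0821 -0.0742]
top 0 
top 0 
top 0 Traceback (most recent call last):
  File "<stdin>", line 14, in <module>
    return _quantile_unchecked(
        a, q, axis, out, overwrite_input, method, keepdims, weights)
    return _ureduce(a,
                    func=_quantile_ureduce_func,
    ...<5 lines>...
                    overwrite_input=overwrite_input,
                    method=method)
    r = func(a, **kwargs)
    result = _quantile(arr,
                       quantiles=q,
    ...<2 lines>...
                       out=out,
                       weights=wgt)
    slices_having_nans = np.isnan(arr[-1, ...])
                                  ~~~^^^^^^^^^
IndexError: index -1 is out of bounds for axis 0 with size 0
```

View pics/s2.png

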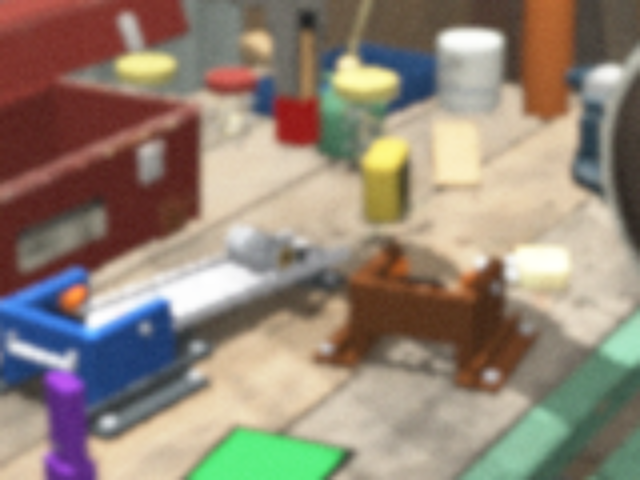

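The blade (crop (298,120)) hangs upright and centred over the low end of the track, aligned with the roller to about 1 mm. I'll lower it and start pushing.

```bash
python3 - <<'E'
from h import *
def rep(n,h=None):
    r=robot.sense(); f=r["force"]; L=r["ee_pos"][:2]-ORG
    print(n,round(r["t"],2),"ty %.4f"%(L@D),"tx %.4f"%(L@[D[1],-D[0]]),"z",r["ee_pos"][2].round(4),"Fup %.2f"%(f[:2]@D),f.round(2),h)
h=robot.move_linear(tpos(-.142),max_speed=.06,threshold=5); robot.dwell(.2); rep("low",h)
if h: raise SystemExit
h=robot.move_linear(tpos(-.125),max_speed=.03,threshold=4); rep("a",h)
if h: raise SystemExit
h=robot.move_linear(tpos(-.108),max_speed=.015,threshold=4); rep("b",h)
if h: raise SystemExit
h=robot.move_linear(tpos(.04),max_speed=.04,threshold=5); rep("c",h)
robot.dwell(.1);rep("c2")
c=viewer.camera("side"); cv2.imwrite("pics/p1.png",cv2.resize(c["img"][170:290,180:340],None,fx=4,fy=4)[:,:,::-1])
E
```

```text
low 9.74 ty -0.1421 tx 0.0001 z 0.0683 Fup 0.12 [-0.61  0.18 -0.44] False
a 10.46 ty -0.1250 tx 0.0000 z 0.0693 Fup 1.06 [ 0.04  1.06 -1.03] False
b 11.74 ty -0.1080 tx -0.0000 z 0.0704 Fup 0.89 [-0.12  0.9  -1.38] False
c 15.6 ty 0.0399 tx 0.0000 z 0.0808 Fup -0.11 [-0.01 -0.11 -0.89] False
c2 15.7 ty 0.0399 tx 0.0000 z 0.0808 Fup 0.07 [-0.06  0.07 -0.45] None
```

View pics/p1.png

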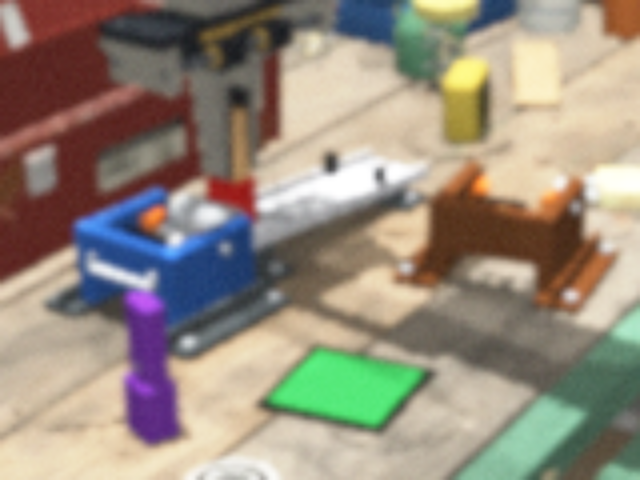

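The roller (crop (195,215)) is ahead of the blade at the mouth of the head, and the nubs are clear. Now the slow final push with a force stop.

```bash
python3 - <<'E'
from h import *
def rep(n,h=None):
    F=[]
    for _ in range(6): r=robot.sense(); F.append(r["force"][:2]@D); robot.dwell(.02)
    L=r["ee_pos"][:2]-ORG
    print(n,round(r["t"],2),"ty %.4f"%(L@D),"Fup %.2f sd %.2f"%(np.mean(F),np.std(F)),h); return np.mean(F)
t=.04;rep("s")
for t in np.arange(.045,.115,.005):
    h=robot.move_linear(tpos(t),max_speed=.012,threshold=6); f=rep("p",h)
    if h or f<-5: break
E
```

```text
s 15.83 ty 0.0400 Fup -0.27 sd 0.20 None
p 16.5 ty 0.0451 Fup -0.15 sd 0.45 False
p 17.17 ty 0.0499 Fup -1.92 sd 0.72 False
p 17.83 ty 0.0552 Fup -1.88 sd 0.46 False
p 18.5 ty 0.0605 Fup 0.07 sd 0.55 False
p 19.17 ty 0.0652 Fup -0.21 sd 0.53 False
p 19.83 ty 0.0702 Fup -0.41 sd 0.39 False
p 20.5 ty 0.0752 Fup -0.25 sd 0.49 False
p 21.17 ty 0.0802 Fup -0.10 sd 0.54 False
p 21.83 ty 0.0852 Fup -0.70 sd 0.29 False
p 22.5 ty 0.0890 Fup -4.86 sd 0.47 False
p 23.17 ty 0.0928 Fup -8.49 sd 0.23 False
```

The push reached 8.5 N, so the pad is in. I retreat slowly and check whether the roller stays.

```bash
python3 - <<'E'
from h import *
for t in(.088,.076):
    robot.move_linear(tpos(t),max_speed=.012)
    F=[]
    for _ in range(5): F.append(robot.sense()["force"][:2]@D); robot.dwell(.02)
    print(t,robot.sense()["t"],np.mean(F))
c=viewer.camera("side"); Q=cloud(c); L=Q[...,:2]-ORG; ty=L@D; tx=L@np.array([D[1],-D[0]])
hs=cv2.cvtColor(c["img"],cv2.COLOR_RGB2HSV)
g=(hs[...,1]<60)&(Q[...,2]>.05)&(Q[...,2]<.072)&(abs(tx)<.027)&(ty>.05)&(ty<.14)
print(g.sum(),np.percentile(ty[g],[3,50,97]) if g.any() else "")
cv2.imwrite("pics/p2.png",cv2.resize(c["img"][190:260,185:275],None,fx=8,fy=8,interpolation=2)[:,:,::-1])
E
```

```text
0.088 24.0 0.11917221771871396
0.076 25.2333 -0.08998664118606514
90 [0.11354348 0.12524177 0.13623033]
```

View pics/p2.png

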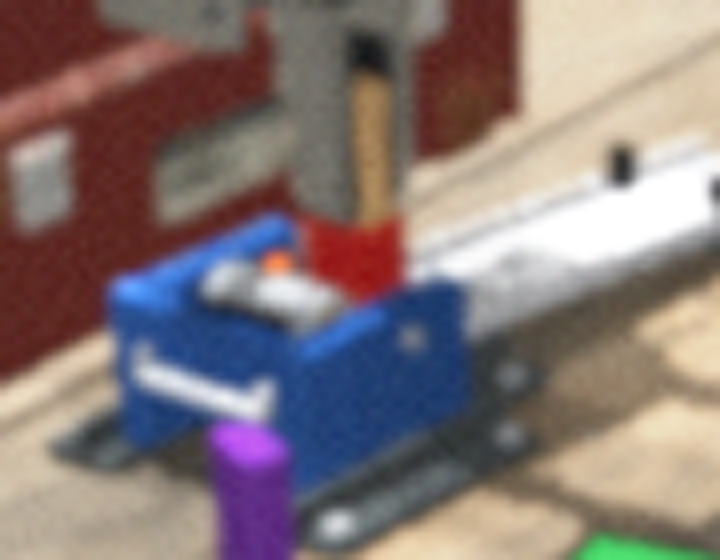

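The roller (crop (270,295)) stays up against the pad, about 12 mm clear of the blade, with an orange catch out behind it. I lift out, return the paddle and recheck from above.

```bash
python3 - <<'E'
from h import *
p=tpos(.066); robot.move_linear(p,max_speed=.02)
p[2]=.19; robot.move_linear(p,max_speed=.1)
robot.move_pose([.4525,.1105,.19],quat(0))
robot.move_linear([.4525,.1105,.056],max_speed=.12)
r=robot.sense();print(r["t"],r["ee_pos"],r["force"])
h=robot.move_linear([.4525,.1105,.044],max_speed=.012,threshold=3)
r=robot.sense();print(h,r["t"],r["ee_pos"],r["force"])
c=viewer.camera("top"); 
import pickle; pickle.dump(c,open("top2.pkl","wb"))
cv2.imwrite("pics/t2.png",cv2.resize(c["img"][160:280,200:320],None,fx=5,fy=5,interpolation=2)[:,:,::-1])
E
```

```text
29.2167 [0.45326657 0.11047377 0.05674353] [-0.51159255 -0.10490904 -1.0938184 ]
True 30.0 [0.45248767 0.11050419 0.04601481] [0.78604267 0.37036919 3.17550606]
```

View pics/t2.png

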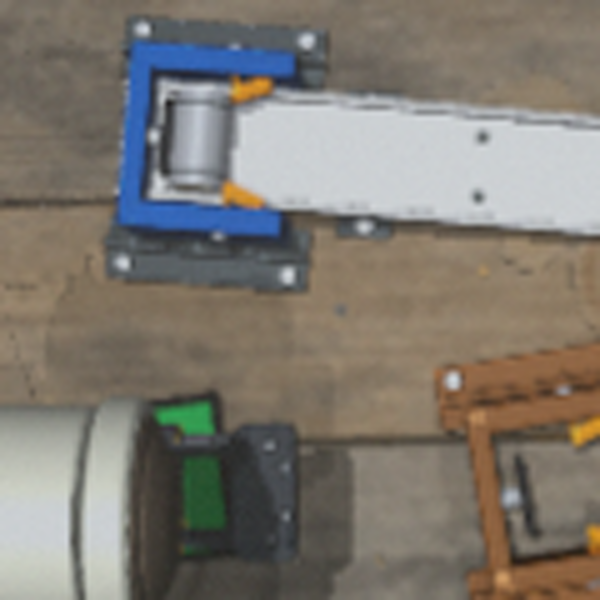

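The roller (crop (200,140)) sits squarely against the pad with both catches out behind it at (250,88) and (242,195). The paddle has touched its mat at the grasp height, so I release it.

```bash
python3 - <<'E'
from h import *
claw.set_gripper(.6); robot.dwell(.2)
robot.move_linear([.4525,.1105,.2],max_speed=.1)
robot.goto_joints([-1.313,.158,1.597,0,1.386,-.21]); robot.dwell(.3)
for n in("top","side"):
    c=viewer.camera(n);Q=cloud(c)
    t=(abs(Q[...,0]-.45)<.06)&(abs(Q[...,1]-.11)<.06)&(Q[...,2]>.05)
    print(n,np.percentile(Q[t],[3,50,97],axis=0).round(4).tolist(),t.sum())
    if n=="top":
        im=cv2.resize(c["img"][160:280,200:320],None,fx=5,fy=5,interpolation=2)
cv2.imwrite("pics/e.png",np.hstack([im,np.zeros((600,1,3),np.uint8)])[:,:,::-1])
print(robot.sense()["t"])
E
```

```text
top [[0.4398, 0.1018, 0.0549], [0.4521, 0.1061, 0.0927], [0.4662, 0.1165, 0.0973]] 103
side [[0.438, 0.1067, 0.0517], [0.4485, 0.1171, 0.0762], [0.4639, 0.1201, 0.0961]] 201
35.4
```

View pics/e.png

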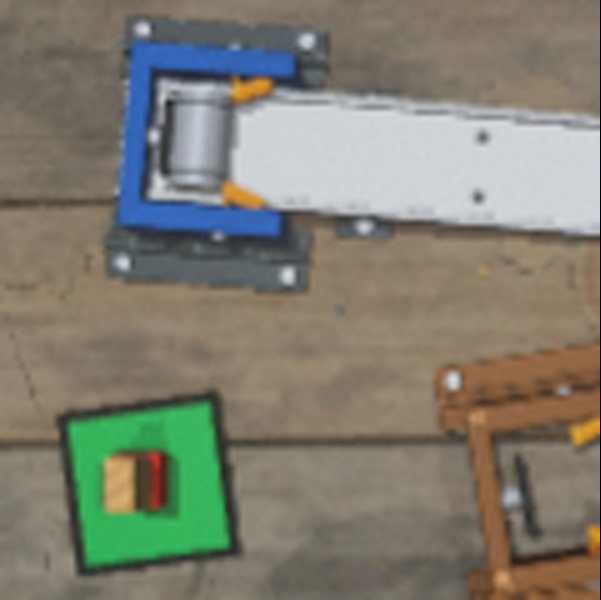

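The paddle stands upright at crop (135,480) in the middle of its mat, and the roller at (200,140) is still held by both catches. I'm handing it in.

```bash
python3 -c "
from h import *
print(ticket.sign_off())"
```

```text
the job is handed in; nothing more can be done
None
```

The job is handed in at about 35 s, with no verdict returned: the roller sits against the pad behind both snapped-out catches, after a push of about 8.5 N at the last reading, and the paddle stands upright near the middle of its mat.

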